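# Slide the drip tray home under the cup stand

### The arm

A 6-joint arm with a two-finger parallel gripper is mounted at the origin on the work surface. World frame = base frame: x ahead of the robot, y to its left, z up, the work surface at z = 0. Lengths are in m, angles in rad, forces in N, time in s.
With the tool pointing down it reaches from about 0.35 to 0.975 m from the base axis. Payload 4.9 kg.
Tool frame: the origin (TCP) lies on the front face of the gripper's body, between the roots of the fingers; the fingertips stand ctrl.finger_overhang ahead of it and the grasp point (between the pads) lies 54 mm ahead of it (ctrl.finger_overhang is the distance from the TCP to the fingertips, in m); z points along the fingers, y is the line along which they close (so a half turn about z gives the same grasp; the last joint's range is limited). The gripper opens to 85 mm and grips with 20 to 120 N. Pads are 22 mm wide; open, the fingers measure 114 mm over their backs; the gripper's body (76 mm by 85 mm) begins 54 mm behind the grasp point. The pads swing forward as they close: fully open they stand 13 mm farther back than shut.
Start: joints at [1.164, 0.053, 1.613, -0, 1.476, -0.119], TCP at [0.177, 0.599, 0.304] pointing down, gripper open.
Joint ranges: [-3.01, 3.01], [-1.01, 2.22], [0.06, 2.58], [-1.02, 4.17], [0.09, 2.62], [-3.14, 3.14]. Speed limits (rad/s): [2.57, 2.57, 3.14, 3.14, 3.14, 3.14].

### API

Orientations are given as a rotation vector (axis times angle).
In Python, from station import ctrl, vision gives the robot as it stands. The module is installed in compiled form; this text tells all that it offers.
- The arm moves only by the tool drive_tool, never from a script. Its argument "rows" is a list of rows, each a list of 2 entries, a list of its own where there are three numbers: the shift along the tool's x, y, z in m, then the turn about the tool's z in rad. A call has 1 to 10 rows; each row shifts and turns the commanded pose from where the row before left it, along the tool's axes as they then stand; what a row does not reach is not made up. A row lasts 1/10 s, in which the tool goes at most 50 mm and 8.59 degrees, less where a joint would pass 70% of its speed; a pose out of reach is approached as far as the arm can. A call with a gripper value outside its range is refused whole. "jaw" is the closure, from 0 (fully open) to 1 (shut), set as the call begins (left out, the last holds). The fingers move at their own pace and stop on an object; "grip_force" is the grip in N (left out, the last holds). Time passes only in rows, so rows that do not move let the fingers close. It gives the time, the measured TCP pose, the force, the opening and the grip force at its end, in the units of the state.
- ctrl.get_obs(): the state, without advancing time (a new reading comes with each control period).
- vision.get_image(name): name is "side" or "top" or "wrist"; returns a dict with "image" (384x512x3 uint8, blue, green, red), "vertical_fov" (degrees; the focal length in pixels is half the picture's height over the tangent of half this angle, whatever the lens; pixels are square), "cx", "cy" (the principal point, pixels), "R" (3x3) and "t" (3): a world point X has camera coordinates R X + t. Camera axes: x right, y down, z forward; pixel columns grow to the right and rows downward; lengths in m; the calibration is good to about 2 mm. A picture is of the moment at which its call begins. There is no depth.
- ctrl.finish_job(): hands the job in; it is judged then, once.
The state is a dict: "t": time; "q": joint angles; "dq": joint speeds; "effort": joint torques, N m; "tool_pos": TCP position; "tool_rot": TCP orientation; "contact_force": force on the tool from outside, world axes, zero at the start; "wrist_torque": the same for the moment, N m; "opening": finger opening in m; "grip_force": force on a finger pad.
Only numpy, scipy, OpenCV 4.12 (cv2) and the standard library are available. Lean on these libraries where they do the work, as an engineer would, in place of code of your own. Each camera call takes 0.05 s, during which the arm holds its last target. There are 200 camera calls.

### The job

Push the loose black drip tray in under the low steel cup stand, through its open end, until it sits straight and fully home against the stop. Only push it along the counter with the fingers, keeping it flat: never lift, carry or tip it. Leave the cups on the stand undisturbed and everything else on the counter where it is.

Things in the scene. Friction and masses are not known exactly. Their poses are not given: they have to be found in the camera images.
- stand: low steel draining stand, fixed: slotted grille on two side legs (12 mm thick) over a bay 150 mm long (x), 150 wide (y), headroom 29; grille top 35 above the counter. Open only at its -x end. Origin: on the counter, mid-bay. x points level from the mouth into the bay, z up; x points to the robot's left (world +y), give or take 10 degrees. Two cups stand on the middle to far part.
- mouth (a point): point on the counter in the middle of the stand's open end, 75 mm to -x of the stand's origin; the leg noses beside it are rounded
- stop (a point): point on the counter at the middle of the inner face of the full-height end stop, 75 mm to +x of the stand's origin. When the tray is home its leading end meets this, its origin lies 15 mm to the mouth side of the stand's origin, and 30 mm of it still sticks out of the mouth
- tray: closed flat drip tray, a loose black plastic slab with slotted steel top: 180 mm long (x), 130 wide (y), 24 high, 0.3 to 0.65 kg; upright sides, edges rounded 3 mm, both ends alike. Lies flat on the counter before the mouth, out of line and turned up to about 30 degrees; slides under about 2 to 8 N. Origin: centre of its underside; z up. 10 mm of play each side in the bay.
- white_cup: white ceramic cup standing on the grille of the stand, 66 mm wide, 70 high; bystander. Origin: on its axis, centre of its underside.
- blue_cup: blue ceramic cup standing on the grille of the stand, 66 mm wide, 70 high; bystander. Origin: on its axis, centre of its underside.
- sugar_jar: glass jar with a steel cap, 72 mm wide, 110 high; bystander. Origin: on its axis, centre of its underside.
- milk_pitcher: steel mug-like milk pitcher with a side handle, 84 mm wide, 85 high; bystander. Origin: on its axis, centre of its underside.
- paper_cups: nested stack of paper cups, 83 mm wide, about 122 high; bystander. Origin: on its axis, centre of its underside.
- tea_tin: green tin, 72 mm wide, 75 high; bystander. Origin: on its axis, centre of its underside.
- spoon: metal spoon, lying flat, 150 mm long; bystander. Origin: underside, middle of its length.
Not all that is in view belongs to the job. What is shaped like the tray but yellow is not meant.

How it is judged:
By the outcome, as a careful person would: the job done as asked, in the order asked, and still so for the second after the job is handed in, with the robot touching nothing.
It also fails if it takes over 70 s, if anything falls off the work surface, if the arm or the gripper's body presses on something with over 40 N, if the wrist force passes 120 N, or if a joint passes its speed limit or range.

## Working session

There is one attempt and no reset: what is moved stays moved. The work goes in short steps, Python scripts to look and compute and a tool call to move; the robot and the scene stay as the last step left them, time stands still between calls to the robot, and variables do not carry over. Pictures are saved under pics/ and viewed, at most 10 in all, crops included, and the job is handed in when it is done.

Besides the shell and the picture viewer there is one more tool, called after "Call:" in YAML: its name, and indented under it one key for each argument. drive_tool: Moves the arm, as the interface text tells. Its arguments: {"type":"object","properties":{"rows":{"type":"array","items":{"type":"array"}},"jaw":{"type":"number"},"grip_force":{"type":"number"}},"required":["rows"]}

```bash
mkdir -p pics; cat > h.py <<'E'
import numpy as np, cv2
from station import ctrl, vision
def cam(n):
    d=vision.get_image(n); im=d["image"]; f=im.shape[0]/2/np.tan(np.radians(d["vertical_fov"])/2)
    K=np.array([[f,0,d["cx"]],[0,f,d["cy"]],[0,0,1]]); return im,K,np.array(d["R"]),np.array(d["t"])
def ray(c,px,z):
    im,K,R,t=c; p=np.atleast_2d(px).astype(float); o=-R.T@t
    d=(np.linalg.inv(K)@np.c_[p,np.ones(len(p))].T).T@R
    return o+d*((z-o[2])/d[:,2])[:,None]
def proj(c,X):
    im,K,R,t=c; q=(K@(R@np.atleast_2d(X).T+t[:,None])).T; return q[:,:2]/q[:,2:]
E
python3 - <<'E'
from h import *
o=ctrl.get_obs(); print({k:np.round(v,3) for k,v in o.items()}, ctrl.finger_overhang)
a=cam("top");b=cam("side")
for c in(a,b): print(np.round(-c[2].T@c[3],3),np.round(c[1],1).tolist(),np.round(c[2][2],2))
cv2.imwrite("pics/top.png",cv2.resize(a[0],(800,600),interpolation=cv2.INTER_CUBIC));cv2.imwrite("pics/side.png",b[0])
E
```

```text
{'t': np.float64(0.0), 'q': array([ 1.164,  0.053,  1.614,  0.   ,  1.476, -0.119]), 'dq': array([ 0.001,  0.001, -0.   ,  0.002,  0.   ,  0.002]), 'effort': array([-2.0000e-03, -3.9373e+01, -3.7015e+01, -0.0000e+00,  7.0000e-03,
       -0.0000e+00]), 'tool_pos': array([0.177, 0.599, 0.303]), 'tool_rot': array([-4.500e-01, -3.109e+00,  3.000e-03]), 'contact_force': array([-0.387,  0.364,  0.044]), 'wrist_torque': array([0.031, 0.047, 0.029]), 'grip_force': np.float64(0.0), 'opening': np.float64(0.085)} 0.0726
[ 0.46  -0.024  1.43 ] [[420.6, 0.0, 252.1], [0.0, 420.6, 185.8], [0.0, 0.0, 1.0]] [ 0.07 -0.01 -1.  ]
[ 0.284 -0.798  1.082] [[414.0, 0.0, 257.0], [0.0, 414.0, 187.5], [0.0, 0.0, 1.0]] [ 0.21  0.59 -0.78]
```

View pics/top.png

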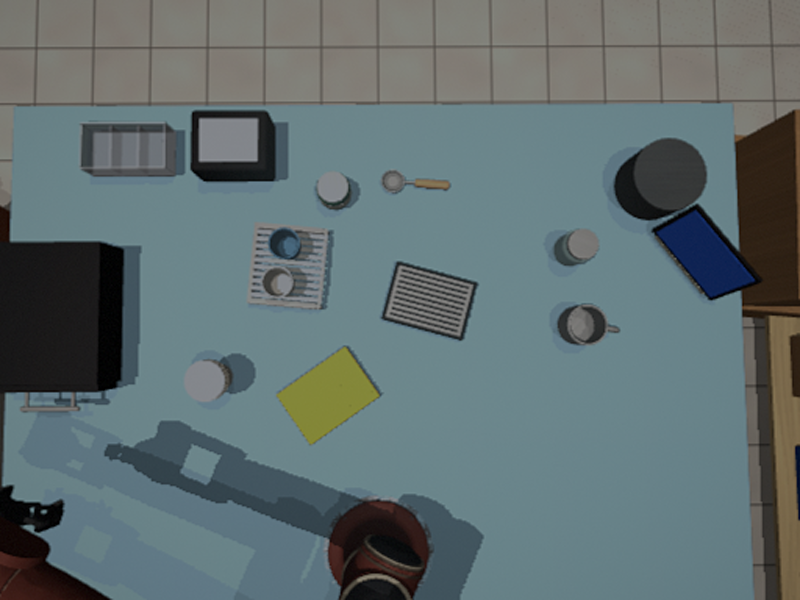

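View pics/side.png

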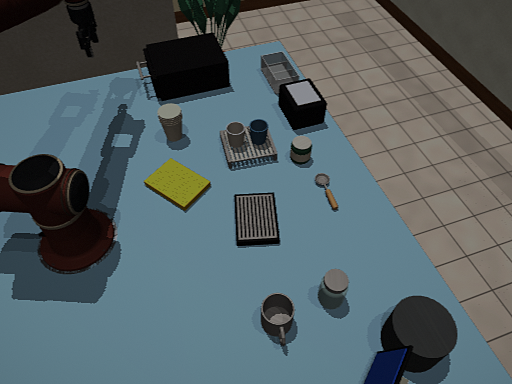

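The top view (800x600 px) shows three tray-shaped things: the black slab with a slotted top at (430,300), a yellow slab at (328,395), and a blue tray at (705,250). There are also black boxes at (235,145) and (60,315). By the description the tray is the one at (430,300). The stand with its cups is at (290,265) and its mouth faces right. I'll crop and measure next.

```bash
python3 - <<'E'
from h import *
c=cam("top"); im=c[0]
def rect(u0,u1,v0,v1,z,test):
    s=im[v0:v1,u0:u1]; m=test(s).astype(np.uint8)*255
    m=cv2.morphologyEx(m,cv2.MORPH_CLOSE,np.ones((7,7)))
    cs,_=cv2.findContours(m,cv2.RETR_EXTERNAL,cv2.CHAIN_APPROX_NONE)
    k=max(cs,key=cv2.contourArea)[:,0]+[u0,v0]
    W=ray(c,k,z)[:,:2].astype(np.float32)*1000
    r=cv2.minAreaRect(W); print(np.round(r[0],1),np.round(r[1],1),round(r[2],2),np.round(cv2.boxPoints(r)).tolist())
    return k,r
hsv=lambda s:cv2.cvtColor(s,cv2.COLOR_BGR2HSV)
print(hsv(im)[260,200],hsv(im)[150:180:6,205],)
lowsat=lambda s:(hsv(s)[...,1]<55)|(hsv(s)[...,2]<70)
k1,r1=rect(236,312,160,225,.024,lowsat)
k2,r2=rect(150,218,138,204,.035,lambda s:(hsv(s)[...,1]<55))
cv2.polylines(im,[k1.reshape(-1,1,2)],1,(0,0,255));cv2.polylines(im,[k2.reshape(-1,1,2)],1,(0,0,255))
cv2.imwrite("pics/crop.png",cv2.resize(im[130:235,145:320],(800,480),interpolation=cv2.INTER_NEAREST))
E
```

```text
[ 32 147 135] [[107  18 129]
 [109  14 143]
 [ 97  42 133]
 [106  20 137]
 [107  16 142]]
[ 530.4 -114.6] [179.1 127.9] 74.67 [[445.0, -184.0], [568.0, -218.0], [616.0, -45.0], [492.0, -11.0]]
[607.6 188.1] [163.1 177.6] 84.59 [[512.0, 115.0], [688.0, 99.0], [704.0, 261.0], [527.0, 278.0]]
```

View pics/crop.png

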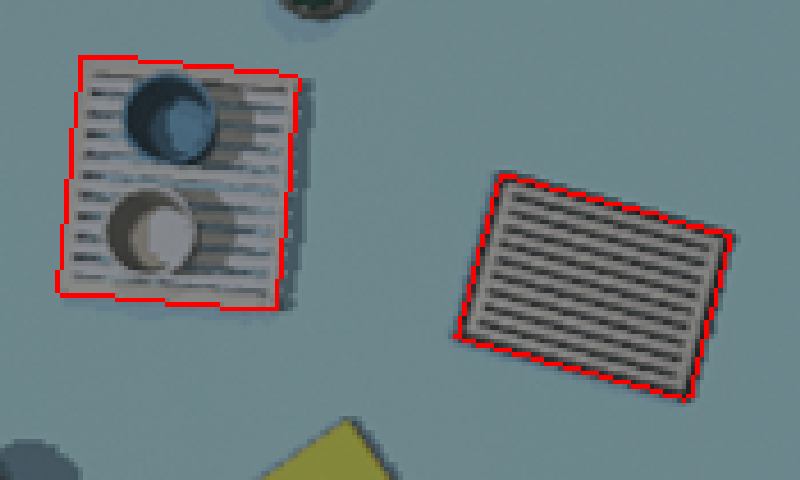

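The crop confirms the choice: the black slab with a slotted steel top measures 179x128 mm against the stated 180x130. The stand measures 163x178 mm, and its mouth edge on the right runs from (300,77) to (277,310) in the crop. The tray sits about 48 mm off the stand axis towards the robot and is turned 10° clockwise. I'll do a curved side push first, then an end push.

```bash
cat >> h.py <<'E'
from scipy.spatial.transform import Rotation as Ro
EH=np.radians(84.6); M=np.array([.600,.1075]); e=np.array([np.cos(EH),np.sin(EH)]); n=np.array([-e[1],e[0]])
def plan(target,yaw_deg):   # target TCP xyz, heading of tool y axis
    o=ctrl.get_obs(); R=Ro.from_rotvec(o["tool_rot"]).as_matrix(); p=o["tool_pos"]
    yaw=np.degrees(np.arctan2(R[1,1],R[0,1])); d=(yaw_deg-yaw+180)%360-180
    print("t",round(float(o["t"]),2),"pos",p.round(4),"yaw",yaw.round(2),"tilt",R[2,2].round(4),"F",o["contact_force"].round(1))
    print(" tool shift",(R.T@(np.array(target)-p)).round(4),"turn",-np.radians(d).round(3))
def tray(save=None):
    c=cam("top"); im=c[0]; H=cv2.cvtColor(im,cv2.COLOR_BGR2HSV)
    m=((H[...,1]<55)|(H[...,2]<70)).astype(np.uint8)*255
    return c,m
E
python3 - <<'E'
from h import *
T=np.array([.5304,-.1146]);h=np.radians(74.5);a=np.array([np.cos(h),np.sin(h)]);nn=np.array([a[1],-a[0]])
plan([*(T-nn*(.065+.011+.03)),.303],74.5)
E
```

```text
t 0.15 pos [0.1773 0.5989 0.3029] yaw 73.51 tilt -1.0 F [ 0.2  0.2 -0.1]
 tool shift [-0.4352 -0.5858  0.0008] turn -0.017
```

Call:
drive_tool:
  rows:
    - [[-0.022,-0.029,0],-0.017]
    - [[-0.022,-0.029,0],0]
    - [[-0.022,-0.029,0],0]
    - [[-0.022,-0.029,0],0]
    - [[-0.022,-0.029,0],0]
    - [[-0.022,-0.029,0],0]
    - [[-0.022,-0.029,0],0]
    - [[-0.022,-0.029,0],0]
    - [[-0.022,-0.029,0],0]
    - [[-0.022,-0.029,0],0]
  jaw: 0

```text
t: 1.15
tool_pos: [0.3113, 0.2594, 0.3036]
tool_rot: [0.423, 3.113, -0.0]
contact_force: [0.7, -1.0, -0.3]
opening: 0.086
grip_force: 0.0
```

Call:
drive_tool:
  rows:
    - [[-0.022,-0.029,0],0]
    - [[-0.022,-0.029,0],0]
    - [[-0.022,-0.029,0],0]
    - [[-0.022,-0.029,0],0]
    - [[-0.022,-0.029,0],0]
    - [[-0.022,-0.029,0],0]
    - [[-0.022,-0.029,0],0]
    - [[-0.022,-0.029,0],0]
    - [[-0.022,-0.029,0],0]
    - [[-0.022,-0.029,0],0]

```text
t: 2.15
tool_pos: [0.4458, -0.0791, 0.3037]
tool_rot: [-0.425, -3.113, -0.0]
contact_force: [0.7, 0.9, 0.2]
opening: 0.0853
grip_force: 0.0
```

Call:
drive_tool:
  rows:
    - [[0,0,0.04],0]
    - [[0,0,0.04],0]
    - [[0,0,0.04],0]
    - [[0,0,0.03],0]
    - [[0,0,0],0]

```text
t: 2.65
tool_pos: [0.4422, -0.0764, 0.1487]
tool_rot: [-0.423, -3.102, -0.003]
contact_force: [0.0, 0.1, -0.6]
opening: 0.0855
grip_force: 0.0
```

```bash
python3 - <<'E'
from h import *
T=np.array([.5304,-.1146]);h=np.radians(74.5);a=np.array([np.cos(h),np.sin(h)]);nn=np.array([a[1],-a[0]])
plan([*(T-nn*(.065+.011+.03)),.075],74.5)
c=cam("wrist"); cv2.imwrite("pics/w1.png",c[0]); c2=cam("top")
cv2.imwrite("pics/t2.png",cv2.resize(c2[0][120:260,120:340],(785,500),interpolation=cv2.INTER_CUBIC))
E
```

```text
t 2.65 pos [ 0.4422 -0.0764  0.1487] yaw 74.47 tilt -0.9999 F [ 0.   0.1 -0.6]
 tool shift [ 0.01   -0.0133  0.0738] turn -0.0
```

View pics/w1.png

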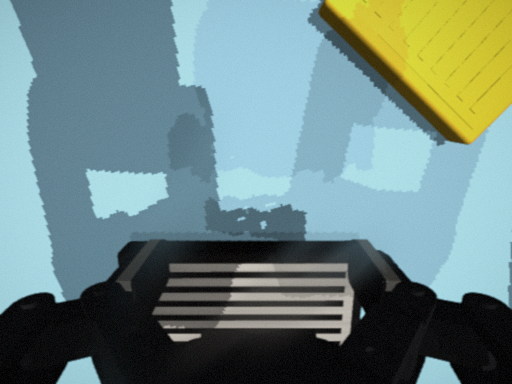

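The wrist view shows the tray between the open fingers at about (260,300) px, with the yellow slab off at (430,60). I'll back off, then descend in small steps and watch the force.

Call:
drive_tool:
  rows:
    - [[0.012,-0.013,0],0]
    - [[0,0,0.03],0]
    - [[0,0,0.025],0]
    - [[0,0,0.01],0]
    - [[0,0,0],0]
    - [[0,0,0],0]

```text
t: 3.35
tool_pos: [0.4319, -0.0873, 0.0908]
tool_rot: [0.423, 3.11, -0.001]
contact_force: [0.5, -0.3, 0.5]
opening: 0.0853
grip_force: 0.0
```

Call:
drive_tool:
  rows:
    - [[0,0,0.003],0]
    - [[0,0,0.002],0]
    - [[0,0,0],0]

```text
t: 3.65
tool_pos: [0.4308, -0.0869, 0.0842]
tool_rot: [0.424, 3.112, -0.0]
contact_force: [0.8, -0.5, -0.2]
opening: 0.0854
grip_force: 0.0
```

```bash
python3 - <<'E'
from h import *
T=np.array([.5304,-.1146]);h=np.radians(74.5);a=np.array([np.cos(h),np.sin(h)]);nn=np.array([a[1],-a[0]])
plan([*(T-nn*(.065+.011+.03)),.075],74.5)
c=cam("side"); cv2.imwrite("pics/s2.png",cv2.resize(c[0][170:270,150:300],(780,520),interpolation=cv2.INTER_CUBIC))
E
```

```text
t 3.65 pos [ 0.4308 -0.0869  0.0842] yaw 74.49 tilt -1.0 F [ 0.8 -0.5 -0.2]
 tool shift [ 0.0026 -0.0001  0.0092] turn -0.0
```

View pics/s2.png

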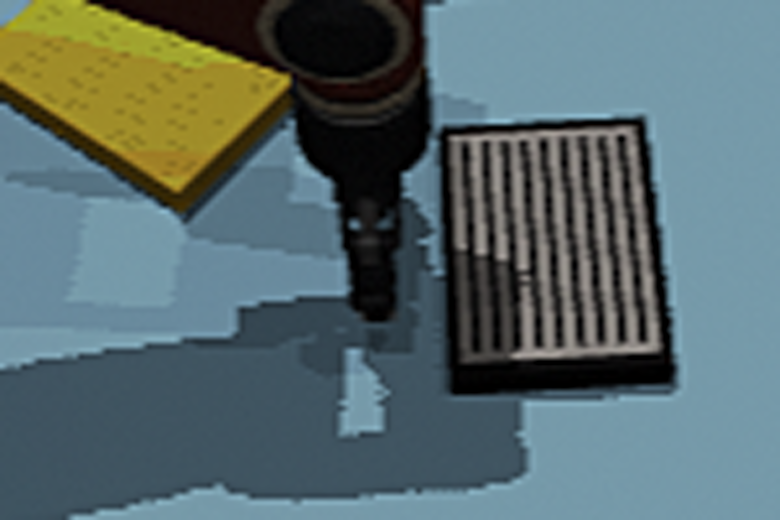

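The finger tip shows at crop (375,318), with a gap of about 30 mm to the tray side. The tip may still be a little high, so I'll compute its height from that pixel.

```bash
python3 - <<'E'
from h import *
c=cam("side")
for z in(0,.01,.02,.03): print(z,ray(c,[[222,231]],z).round(3),proj(c,[.4175,-.136,z]).round(1))
E
```

```text
0 [[ 0.42  -0.114  0.   ]] [[223.1 236.9]]
0.01 [[ 0.419 -0.121  0.01 ]] [[222.9 235.2]]
0.02 [[ 0.418 -0.127  0.02 ]] [[222.7 233.4]]
0.03 [[ 0.417 -0.133  0.03 ]] [[222.5 231.6]]
```

Call:
drive_tool:
  rows:
    - [[0,0,0.003],0]
    - [[0,0,0.003],0]
    - [[0,0,0],0]

```text
t: 4.05
tool_pos: [0.4301, -0.0867, 0.0772]
tool_rot: [-0.424, -3.112, -0.0]
contact_force: [-0.4, 0.2, 0.1]
opening: 0.0854
grip_force: 0.0
```

Call:
drive_tool:
  rows:
    - [[0,0,0.003],0]
    - [[0,0,0.003],0]
    - [[0,0,0],0]

```text
t: 4.35
tool_pos: [0.4302, -0.0867, 0.0713]
tool_rot: [-0.424, -3.112, -0.0]
contact_force: [0.1, -0.8, 0.1]
opening: 0.0856
grip_force: 0.0
```

```bash
python3 - <<'E'
from h import *
plan([.43,-.087,.069],74.5)
E
```

```text
t 4.35 pos [ 0.4302 -0.0867  0.0713] yaw 74.49 tilt -1.0 F [ 0.1 -0.8  0.1]
 tool shift [ 0.0001 -0.0004  0.0023] turn -0.0
```

Call:
drive_tool:
  rows:
    - [[-0.008,0,0.002],0]
    - [[-0.008,0,0],0]
    - [[-0.005,0,0],0]
    - [[-0.003,0,0],0]
    - [[-0.003,0,0],0]
    - [[-0.002,0,0],0]
    - [[0,0,0],0]

```text
t: 5.05
tool_pos: [0.4585, -0.0945, 0.0698]
tool_rot: [-0.424, -3.112, -0.0]
contact_force: [-1.6, 0.7, 0.3]
opening: 0.0853
grip_force: 0.2
```

Call:
drive_tool:
  rows:
    - [[-0.005,0,0],-0.018]
    - [[-0.005,0,0],-0.018]
    - [[-0.005,0,0],-0.018]
    - [[-0.005,0,0],-0.018]
    - [[-0.005,0,0],-0.018]
    - [[-0.005,0,0],-0.018]
    - [[-0.005,0,0],-0.018]
    - [[0,0,0],0]
    - [[0,0,0],0]

```text
t: 5.95
tool_pos: [0.4933, -0.1022, 0.0703]
tool_rot: [0.227, 3.132, -0.0]
contact_force: [-0.1, -0.4, -0.2]
opening: 0.0853
grip_force: 0.0
```

```bash
cat >> h.py <<'E'
def state(save=None):
    """tray from its steel slotted top (bright, low saturation) in the top view; printed in the stand frame, mm"""
    c=cam("top"); im=c[0]; H=cv2.cvtColor(im,cv2.COLOR_BGR2HSV)
    m=((H[...,1]<55)&(H[...,2]>75)).astype(np.uint8)*255
    m=cv2.morphologyEx(m,cv2.MORPH_CLOSE,np.ones((5,5)))
    cs,_=cv2.findContours(m[120:270,215:330],cv2.RETR_EXTERNAL,cv2.CHAIN_APPROX_NONE)
    k=max(cs,key=cv2.contourArea)[:,0]+[215,120]
    W=ray(c,k,.024)[:,:2].astype(np.float32); r=cv2.minAreaRect(W*1000); B=cv2.boxPoints(r)/1000
    d=[B[1]-B[0],B[2]-B[1]]; l=max(d,key=np.linalg.norm); l=l*np.sign(l[1]); T=np.array(r[0])/1000
    hd=np.degrees(np.arctan2(l[1],l[0])); v=T-M
    print("tray",T.round(4),"size",np.round(r[1],1),"head",hd.round(2),"along",(v@e*1000).round(1),"lat",(v@n*1000).round(1))
    if save: cv2.polylines(im,[k.reshape(-1,1,2)],1,(0,0,255)); cv2.imwrite("pics/"+save,cv2.resize(im[120:270,130:340],(784,560),interpolation=cv2.INTER_CUBIC))
    return T,hd
E
python3 - <<'E'
from h import *
T,hd=state("t3.png"); plan([.45,-.09,.069],84.6)
E
```

```text
tray [ 0.5633 -0.1119] size [167.  127.6] head 81.97 along -221.9 lat 15.9
t 6.0 pos [ 0.4931 -0.1022  0.0702] yaw 81.7 tilt -1.0 F [-0.3 -0.6 -0.4]
 tool shift [0.0444 0.0058 0.0012] turn -0.051
```

View pics/t3.png

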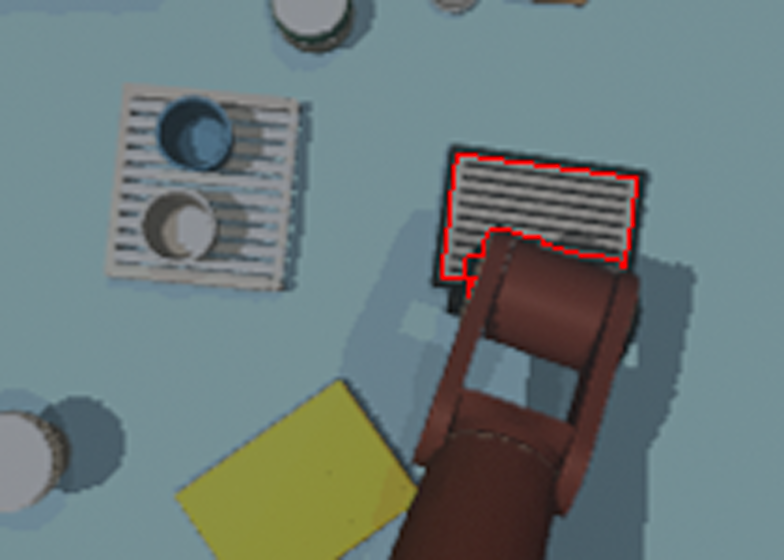

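The top crop shows the tray straightened to about 82°, with the arm hiding its near side. Roughly 11 mm lateral and 3° remain.

Call:
drive_tool:
  rows:
    - [[-0.003,0,0],-0.013]
    - [[-0.003,0,0],-0.013]
    - [[-0.003,0,0],-0.013]
    - [[-0.002,0,0],-0.012]
    - [[0,0,0],0]
    - [[0,0,0],0]
    - [[0.02,0,0],0]
    - [[0.04,0,0],0]
    - [[0,0,-0.04],0]
    - [[0,0,-0.04],0]

```text
t: 7.0
tool_pos: [0.4404, -0.0965, 0.1472]
tool_rot: [-0.147, -3.132, -0.004]
contact_force: [2.0, 0.0, -0.1]
opening: 0.0856
grip_force: 0.0
```

Call:
drive_tool:
  rows:
    - [[0,-0.03,-0.04],0.14]
    - [[0,-0.04,0],0.14]
    - [[0,-0.04,0],0.14]
    - [[0,-0.04,0],0.14]
    - [[0,0,0],0.14]
    - [[0,0,0],0.14]
    - [[0,0,0],0.14]
    - [[0,0,0],0.14]
    - [[0,0,0],0.14]
    - [[0,0,0],0.14]

```text
t: 8.0
tool_pos: [0.3977, -0.2387, 0.19]
tool_rot: [2.14, 2.299, 0.001]
contact_force: [0.5, 0.6, 0.6]
opening: 0.0855
grip_force: 0.0
```

```bash
python3 - <<'E'
from h import *
T,hd=state(); a=np.array([np.cos(np.radians(hd)),np.sin(np.radians(hd))])
plan([*(T-a*(.090+.011+.035)),.15],hd-90)
E
```

```text
tray [ 0.5795 -0.1102] size [196.2 116.6] head 84.93 along -218.7 lat -0.1
t 8.05 pos [ 0.3977 -0.2387  0.19  ] yaw 3.89 tilt -1.0 F [ 0.1 -0.9  0.1]
 tool shift [-0.0185  0.169   0.0401] turn 0.156
```

Call:
drive_tool:
  rows:
    - [[0,0.03,0],0.08]
    - [[0,0.03,0],0.08]
    - [[-0.01,0.035,0],0]
    - [[-0.01,0.035,0],0]
    - [[0,0.03,0],0]
    - [[0,0,0],0]

```text
t: 8.65
tool_pos: [0.5582, -0.2651, 0.19]
tool_rot: [2.307, 2.13, 0.002]
contact_force: [-0.9, 0.3, 0.4]
opening: 0.0851
grip_force: 0.0
```

```bash
python3 - <<'E'
from h import *
T,hd=state("t4.png"); a=np.array([np.cos(np.radians(hd)),np.sin(np.radians(hd))])
plan([*(T-a*(.090+.011+.035)),.069],hd-90)
E
```

```text
tray [ 0.5863 -0.1042] size [180.2 128.9] head 84.93 along -212.1 lat -6.3
t 8.7 pos [ 0.5565 -0.2647  0.1896] yaw -4.59 tilt -1.0 F [-0.4  0.1 -0.7]
 tool shift [0.0264 0.0157 0.1206] turn 0.008
```

View pics/t4.png

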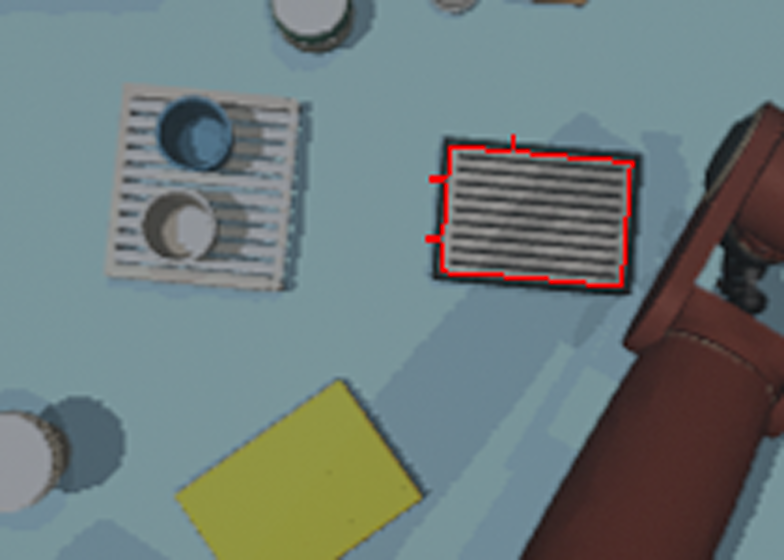

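The tray is now clear in the crop, with corners near (445,140), (640,155), (630,292) and (435,280), roughly parallel to the stand. Thin spikes on the mask skew the fit, so I'll clean it with an opening.

```bash
sed -i 's/^    cs,_=cv2.findContours(m\[120:270,215:330\]/    m=cv2.morphologyEx(m,cv2.MORPH_OPEN,np.ones((9,9)))\n&/' h.py; python3 - <<'E'
from h import *
T,hd=state(); a=np.array([np.cos(np.radians(hd)),np.sin(np.radians(hd))])
plan([*(T-a*(.090+.011+.03)),.069],hd-90)
c=cam("top"); s=ray(c,[[130+298/3.733,120+100/3.733],[130+282/3.733,120+290/3.733],[130+127/3.733,120+87/3.733],[130+107/3.733,120+275/3.733]],.035)[:,:2]
print((((s-M)@e)*1000).round(1),(((s-M)@n)*1000).round(1))
E
```

```text
tray [ 0.5802 -0.1031] size [181.2 116.6] head 84.93 along -211.5 lat -0.1
t 8.75 pos [ 0.5555 -0.2645  0.1895] yaw -4.64 tilt -1.0 F [-0.3 -0.  -0.1]
 tool shift [0.0319 0.0107 0.1205] turn 0.008
[  0.9  -0.7 154.1 155. ] [-83.2  87.3 -81.5  87.5]
```

```bash
python3 - <<'E'
from h import *
o=ctrl.get_obs(); c=cam("wrist"); p=-c[2].T@c[3]; R=Ro.from_rotvec(o["tool_rot"]).as_matrix()
print("cam in tool",(R.T@(p-o["tool_pos"])).round(3),"q",o["q"].round(2))
t=cam("top"); cups=ray(t,[[130+195/3.733,120+132/3.733],[130+180/3.733,120+225/3.733]],.105)[:,:2]
print("cups along/lat",((cups-M)@e*1000).round(),((cups-M)@n*1000).round())
E
```

```text
cam in tool [ 0.07   0.    -0.071] q [-0.57  0.12  1.73 -0.    1.28 -0.48]
cups along/lat [78. 83.] [-38.  42.]
```

Call:
drive_tool:
  rows:
    - [[0.02,0.01,0],0.01]
    - [[0.005,0.001,0.04],0]
    - [[0,0,0.04],0]
    - [[0,0,0.03],0]
    - [[0,0,0.01],0]
    - [[0,0,0],0]
    - [[0,0,0],0]

```text
t: 9.6
tool_pos: [0.5692, -0.2414, 0.0718]
tool_rot: [2.321, 2.114, 0.001]
contact_force: [0.7, 0.4, 0.5]
opening: 0.0854
grip_force: 0.0
```

```bash
python3 - <<'E'
from h import *
o=ctrl.get_obs(); v=o["tool_pos"][:2]-M; print("tool along/lat",(v@e*1000).round(1),(v@n*1000).round(1))
plan([.57,-.22,.069],-5.2)
T,hd=state()
E
```

```text
tool along/lat -350.2 -2.2
t 9.6 pos [ 0.5692 -0.2414  0.0718] yaw -5.34 tilt -1.0 F [0.7 0.4 0.5]
 tool shift [ 0.0214 -0.0012  0.0028] turn -0.002
tray [ 0.58   -0.1104] size [166.7 116.4] head 85.33 along -218.8 lat -0.6
```

Call:
drive_tool:
  rows:
    - [[0.01,0,0.002],0]
    - [[0.01,0,0],0]
    - [[0.005,0,0],0]
    - [[0.004,0,0],0]
    - [[0.004,0,0],0]
    - [[0.006,0,0],0]
    - [[0.008,0,0],0]
    - [[0.008,0,0],0]
    - [[0.008,0,0],0]
    - [[0.008,0,0],0]

```text
t: 10.65
tool_pos: [0.5754, -0.1695, 0.0682]
tool_rot: [2.322, 2.115, 0.0]
contact_force: [-0.3, -2.1, 2.3]
opening: 0.0855
grip_force: 1.3
```

Call:
drive_tool:
  rows:
    - [[0.008,0,0],0]
    - [[0.008,0,0],0]
    - [[0.008,0,0],0]
    - [[0.008,0,0],0]
    - [[0.008,0,0],0]
    - [[0.007,0,0],0]
    - [[0.006,0,0],0]
    - [[0.005,0,0],0]
    - [[0,0,0],0]
    - [[0,0,0],0]

```text
t: 11.65
tool_pos: [0.5801, -0.1117, 0.0673]
tool_rot: [-2.321, -2.115, 0.0]
contact_force: [-1.0, 0.3, 0.2]
opening: 0.0852
grip_force: 0.0
```

```bash
python3 - <<'E'
from h import *
o=ctrl.get_obs(); v=o["tool_pos"][:2]-M; print("tool along/lat",(v@e*1000).round(1),(v@n*1000).round(1))
plan([.57,-.22,.069],-5.4)
T,hd=state("t5.png")
E
```

```text
tool along/lat -220.1 -0.8
t 11.65 pos [ 0.5801 -0.1117  0.0673] yaw -5.32 tilt -1.0 F [-1.   0.3  0.2]
 tool shift [-0.1088  0.     -0.0018] turn 0.001
tray [0.5779 0.0172] size [134.4 225.2] head 179.87 along -92.0 lat 13.5
```

View pics/t5.png

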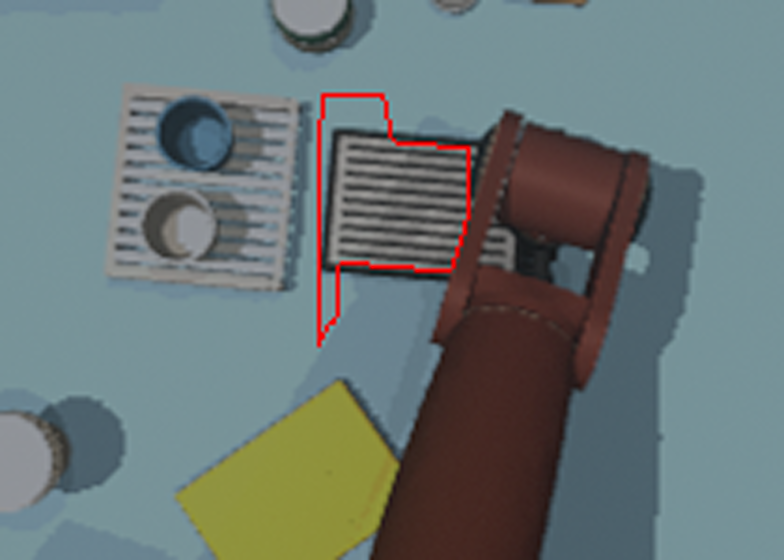

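The tray's front corners are at about (333,130) and (323,268) in the crop and the stand's mouth corners are at (300,100) and (282,290). The red outline has merged with other pixels and can be ignored. I'll check the alignment from those corners.

```bash
python3 - <<'E'
from h import *
c=cam("top"); f=lambda q,z:ray(c,np.array(q)/3.733+[130,120],z)[:,:2]-M
for q,z in(([[333,130],[323,268]],.024),([[300,100],[282,290]],.035)):
    s=f(q,z)*1000; print((s@e).round(1),(s@n).round(1),"mid",(s.mean(0)@n).round(1))
E
```

```text
[-31.9 -34.3] [-60.5  64.2] mid 1.9
[-0.9 -0.7] [-83.3  87.3] mid 2.0
```

Call:
drive_tool:
  rows:
    - [[0.006,0,-0.001],0]
    - [[0.006,0,0],0]
    - [[0.006,0,0],0]
    - [[0.006,0,0],0]
    - [[0.006,0,0],0]
    - [[0.006,0,0],0]
    - [[0.006,0,0],0]
    - [[0.006,0,0],0]
    - [[0.006,0,0],0]
    - [[0.006,0,0],0]

```text
t: 12.75
tool_pos: [0.5861, -0.0521, 0.0689]
tool_rot: [-2.322, -2.116, 0.0]
contact_force: [-0.7, -0.8, -0.3]
opening: 0.0853
grip_force: 0.7
```

Call:
drive_tool:
  rows:
    - [[0.006,0,0],0]
    - [[0.006,0,0],0]
    - [[0.006,0,0],0]
    - [[0.006,0,0],0]
    - [[0.006,0,0],0]
    - [[0.006,0,0],0]
    - [[0.006,0,0],0]
    - [[0.006,0,0],0]
    - [[0.006,0,0],0]
    - [[0.006,0,0],0]

```text
t: 13.75
tool_pos: [0.5916, 0.0077, 0.0689]
tool_rot: [-2.322, -2.116, 0.0]
contact_force: [0.4, -1.7, -0.5]
opening: 0.0852
grip_force: 0.7
```

Call:
drive_tool:
  rows:
    - [[0.006,0,0],0]
    - [[0.006,0,0],0]
    - [[0.006,0,0],0]
    - [[0.006,0,0],0]
    - [[0.005,0,0],0]
    - [[0.005,0,0],0]
    - [[0.005,0,0],0]
    - [[0.004,0,0],0]
    - [[0.004,0,0],0]

```text
t: 14.65
tool_pos: [0.5961, 0.0543, 0.0689]
tool_rot: [2.322, 2.116, 0.0]
contact_force: [0.3, -1.0, -0.5]
opening: 0.0853
grip_force: 0.7
```

```bash
python3 - <<'E'
from h import *
o=ctrl.get_obs(); v=o["tool_pos"][:2]-M; print("tool along/lat",(v@e*1000).round(1),(v@n*1000).round(1))
plan([.57,-.22,.069],-5.4)
E
```

```text
tool along/lat -53.4 -1.1
t 14.65 pos [0.5961 0.0543 0.0689] yaw -5.33 tilt -1.0 F [ 0.3 -1.  -0.5]
 tool shift [-2.755e-01 -5.000e-04 -1.000e-04] turn 0.001
```

Now about 12–16 mm remain, and I'll go slowly to contact.

Call:
drive_tool:
  rows:
    - [[0.003,0,0],0]
    - [[0.002,0,0],0]
    - [[0.002,0,0],0]
    - [[0.002,0,0],0]
    - [[0.001,0,0],0]
    - [[0,0,0],0]

```text
t: 15.25
tool_pos: [0.597, 0.0641, 0.069]
tool_rot: [-2.322, -2.116, -0.001]
contact_force: [-0.1, -1.2, 0.7]
opening: 0.0853
grip_force: 0.2
```

Call:
drive_tool:
  rows:
    - [[0.001,0,0],0]
    - [[0.001,0,0],0]
    - [[0.001,0,0],0]
    - [[0,0,0],0]

```text
t: 15.65
tool_pos: [0.5973, 0.067, 0.0689]
tool_rot: [2.322, 2.116, 0.0]
contact_force: [0.6, -1.3, -0.4]
opening: 0.0853
grip_force: 0.5
```

Call:
drive_tool:
  rows:
    - [[0.001,0,0],0]
    - [[0.001,0,0],0]
    - [[0.001,0,0],0]
    - [[0,0,0],0]

```text
t: 16.05
tool_pos: [0.5975, 0.069, 0.069]
tool_rot: [2.321, 2.115, -0.003]
contact_force: [-1.1, -6.0, 0.3]
opening: 0.0855
grip_force: 2.9
```

Call:
drive_tool:
  rows:
    - [[0.001,0,0],0]
    - [[0.001,0,0],0]
    - [[0,0,0],0]

```text
t: 16.35
tool_pos: [0.5975, 0.0693, 0.069]
tool_rot: [2.32, 2.114, -0.007]
contact_force: [-2.8, -12.5, 1.9]
opening: 0.0855
grip_force: 6.4
```

Call:
drive_tool:
  rows:
    - [[0.001,0,0],0]
    - [[0,0,0],0]
    - [[0,0,0],0]

```text
t: 16.65
tool_pos: [0.5975, 0.0694, 0.069]
tool_rot: [2.319, 2.113, -0.01]
contact_force: [-4.3, -15.6, 2.8]
opening: 0.0853
grip_force: 8.1
```

Call:
drive_tool:
  rows:
    - [[-0.002,0,0],0]
    - [[-0.002,0,0],0]
    - [[-0.006,0,0],0]
    - [[-0.02,0,0],0]
    - [[-0.03,0,0],0]
    - [[0,0,-0.03],0]
    - [[0,0,-0.04],0]
    - [[-0.04,0,-0.04],0]
    - [[-0.045,0,0],0]
    - [[-0.04,0,0],0]

```text
t: 17.65
tool_pos: [0.582, -0.108, 0.1769]
tool_rot: [2.318, 2.115, 0.005]
contact_force: [0.2, 0.1, -0.0]
opening: 0.0855
grip_force: 0.0
```

```bash
python3 - <<'E'
from h import *
c=cam("top"); cv2.imwrite("pics/t6.png",cv2.resize(c[0][135:215,140:260],(800,533),interpolation=cv2.INTER_CUBIC))
E
```

```text
(no output)
```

View pics/t6.png

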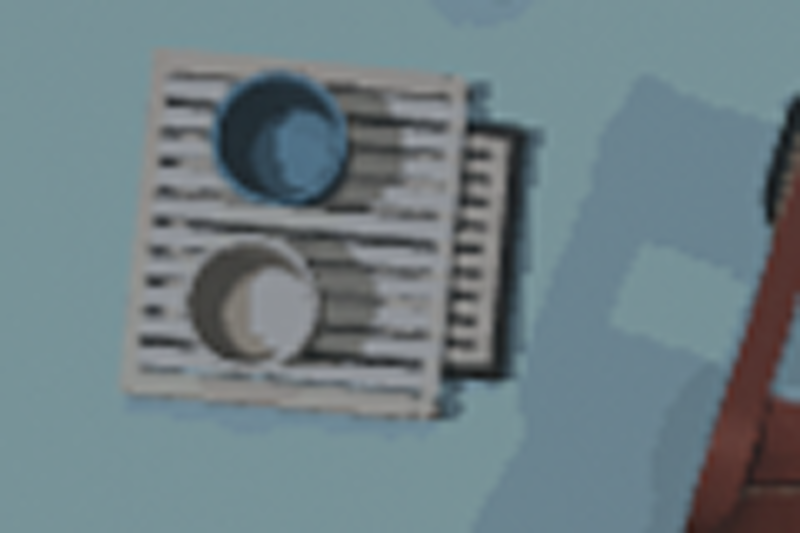

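The tray is under the grille, with its rear edge from (527,130) to (508,378) parallel to the mouth edge from (468,75) to (440,415). The cups haven't moved. I'll check the protrusion in mm.

```bash
python3 - <<'E'
from h import *
c=cam("top"); f=lambda q,z:(ray(c,np.array(q)/6.667+[140,135],z)[:,:2]-M)*1000
for q,z in(([[527,130],[508,378]],.024),([[468,75],[440,415]],.035)):
    s=f(q,z); print((s@e).round(1),(s@n).round(1))
E
```

```text
[-31.2 -33.2] [-61.5  64. ]
[-0.2 -2.1] [-85.1  85.8]
```

```bash
python3 -c "
from station import ctrl
print(ctrl.finish_job())"
```

```text
the job is handed in; nothing more can be done
None
```

The tray is under the stand, straight and pushed home until it met the stop with about 16 N of contact force; about 31 mm sticks out of the mouth (30 mm expected), the cups look undisturbed, and the job is handed in.

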